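# Unclip a tube and set it up in the welding V-blocks

## Task

Snap the metal tube forward out of the two spring clips on the sloping rack, pulling it straight away from the rack face, and lay it in the two V-blocks of the welding fixture while still holding it (do not drop it in, and do not let it fall to the bench). Slide it gently along the V-blocks until its end touches the end stop, without shifting the stop, and let go. Leave the ring cage, the canister and the loose ring where they are.

Things in the scene. Friction and masses are not known exactly. Their poses are not given: they have to be found in the camera images.
- tube_center (a point): Centre of a plain bare-metal tube, 22 mm diameter, 180 mm long, about 0.15 to 0.31 kg, both ends alike. Its own y axis runs along the tube. It starts held level in two sprung C-clips on the rack, somewhat off-centre along its length.
- rack: Fixed grey sloping rack, 250 mm wide, 175 mm high. Origin on the bench straight below the clips' line; y is level, along the clipped tube. Its face leans back: the outward normal is (-0.643, 0, 0.766) in rack axes, 40 degrees from vertical towards the rack's -x. Cheek plates at y = -103 and +103 mm keep the tube from sliding out endways.
- clip_mid (a point): Point midway between the two clips on the clipped tube's centre line: 160 mm above the rack's origin, 31.5 mm off the face; axes as the rack's. Sprung steel C-clips, 16 mm wide, at y = -55 and +55 mm, mouths open along the outward normal, lips reaching 18 mm past the tube's centre line; 90 mm between them is free for fingers. About 10 to 15 N in all pulls the tube out; 25 mm of travel clears them.
- fixture: Fixed grey welding fixture: base plate 110 x 260 x 12 mm with two steel 90-degree V-blocks, 20 mm wide, at y = -55 and +55 mm; grooves along y at x = 0, open upward, 46 mm wide at the top, rims 73 mm above the bench. Origin on the bench midway between the blocks. A seated tube's centre line is 65 mm above the bench; the 90 mm between the blocks is free for fingers down to the plate.
- stop_face (a point): Face of the fixture's end stop, on the grooves' line at seated-tube height; axes as the fixture's; the face looks to -y. Upright steel plate 36 mm wide, 90 mm high, on a slide past the +y V-block, set 75 to 105 mm from the fixture's origin along y. Held by friction only: about 20 N shifts it. A tube touching it has its centre 90 mm to -y of this point.
- cage: Bystander: welded steel cage of two rings joined by four rods, 84 mm diameter, 110 mm high, standing loose; origin under its centre.
- canister: Bystander: blue canister with black cap, 54 mm diameter, 85 mm high, standing loose; origin under its centre.
- flat_ring: Bystander: loose flat steel ring, 76 mm outer diameter, 14 mm high; origin under its centre.
Not all that is in view belongs to the job. There is more than one size of the part that bears tube_center; the job needs the smallest.

How it is judged:
On the way, in this order (a step that is already met when the one before it is completed fails the run):
1. the tube is held by the fingers, clear of the clips (contact force between the fingers and tube above 1 N and contact force between tube and rack below 0.05 N and distance of tube_center from where it was at the start of the episode above 0.04 m), for 0.1 s.
2. the tube lies in the V-blocks while the fingers still hold it (contact force between the fingers and tube above 1 N and contact force between tube and fixture above 0.2 N and z of tube_center in the frame of fixture between 0.06 and 0.07 m and x of tube_center in the frame of fixture between -0.006 and 0.006 m), for 0.1 s.
At the end, for the whole second after the job is handed in: the tube lies at rest in both V-blocks, its centre line within 3 mm of the seated height and of the grooves' line (and within 0.06 rad of it), its end within 1.5 mm of the end stop (x of tube_center in the frame of fixture between -0.003 and 0.003 m and z of tube_center in the frame of fixture between 0.062 and 0.068 m and angle between the y axis of tube_center and the y axis of fixture, either way round below 0.06 rad and y of tube_center in the frame of stop_face between -0.0915 and -0.088 m and linear speed of tube below 0.01 m/s); the robot touches nothing.
It fails at once if the end stop is shifted by more than 2 mm (distance of stop_face from where it was at the start of the episode above 0.002 m).
It fails at once if the tube falls to the bench (its centre lower than 40 mm) (height (world z) of tube_center below 0.04 m).
It fails at once if a bystander is moved by more than 15 mm (distance of any of cage, canister, flat_ring from where it was at the start of the episode above 0.015 m).
It also fails if it takes over 48 s, if anything falls off the work surface, if the arm or the gripper's body presses on something with over 40 N, if the wrist force passes 120 N, or if a joint passes its speed limit or range.

## Robot

A 6-joint arm with a two-finger parallel gripper is mounted at the origin on the work surface. World frame = base frame: x ahead of the robot, y to its left, z up, the work surface at z = 0. Lengths are in m, angles in rad, forces in N, time in s.
With the tool pointing down it reaches from about 0.425 to 1.125 m from the base axis. Payload 14.9 kg.
Tool frame: the origin (TCP) lies midway between the tips of the shut fingers; the grasp point (between the pads) lies 19 mm behind it; z points along the fingers, y is the line along which they close (so a half turn about z gives the same grasp; the last joint's range is limited). The gripper opens to 91 mm and grips with 3 to 60 N. Pads are 32 mm wide; open, the fingers measure 118 mm over their backs; the gripper's body (76 mm by 178 mm) begins 60 mm behind the grasp point.
Start: joints at [-1.317, 0.379, 1.734, -0, 1.028, -0.033], TCP at [0.198, -0.671, 0.214] pointing down, gripper open.
Joint ranges: [-2.77, 2.77], [-0.74, 2.19], [0, 2.66], [-1.06, 4.2], [0.31, 2.87], [-3.08, 3.08]. Speed limits (rad/s): [1.89, 1.89, 2.39, 3.14, 3.14, 3.14].

## Interface

Orientations are given as a 3x3 rotation matrix whose columns are the frame's x, y, z axes.
In Python, from workcell import bot gives the robot as it stands.
- The arm moves only by the tool servo_tool, never from a script. Its argument "steps" is a list of rows, each a list of 3 entries, a list of its own where there are three numbers: the shift along the tool's x, y, z as a fraction of full scale, then the turn, a rotation vector about the tool's x, y, z as a fraction of full scale, then the opening, from 0 (shut) to 1 (fully open). A call has 1 to 10 rows; each row is the pose to reach, as a shift and turn from the pose commanded when the call began, along the tool's axes at that moment; what a row does not reach only later rows make up. Full scale, the value 1, is 0.12 m for a shift and pi/2 rad for a turn. A row lasts 1/12 s, in which the tool goes at most 41.7 mm and 7.16 degrees, less where a joint would pass 70% of its speed; a pose out of reach is approached as far as the arm can. A call with a number of a shift or a turn outside -1 to 1 is refused whole. A call with a gripper value outside its range is refused whole. The fingers move at their own pace and stop on an object; the grip force is fixed at half the most. Time passes only in rows, so rows that repeat a pose let the fingers close. It gives the time, the measured TCP pose, the force, the opening and the grip force at its end, in the units of the state.
- bot.get_state(): the state, without advancing time (a new reading comes with each control period).
- bot.camera(name): name is "side" or "top"; returns a dict with "image" (400x640x3 uint8, red, green, blue), "fx", "fy", "cx", "cy" (pixels), "rvec" (rotation vector, rad) and "tvec" (3), from world to camera coordinates, as OpenCV has them. Camera axes: x right, y down, z forward; pixel columns grow to the right and rows downward; lengths in m; the calibration is good to about 2 mm. A picture is of the moment at which its call begins. There is no depth.
- bot.close_job(): hands the job in; it is judged then, once.
The state is a dict: "time_s": time; "qpos": joint angles; "joint_vel": joint speeds; "effort": joint torques, N m; "eef_pos": TCP position; "ee_rot": TCP orientation; "ft_force": force on the tool from outside, world axes, zero at the start; "moment": the same for the moment, N m; "width": finger opening in m; "grasp_force": force on a finger pad.
Only numpy, scipy, OpenCV 4.12 (cv2) and the standard library are available. Lean on these libraries where they do the work, as an engineer would, in place of code of your own. Each camera call takes 0.05 s, during which the arm holds its last target. There are 200 camera calls.

## Working session

There is one attempt and no reset: what is moved stays moved. The work goes in short steps, Python scripts to look and compute and a tool call to move; the robot and the scene stay as the last step left them, time stands still between calls to the robot, and variables do not carry over. Pictures are saved under pics/ and viewed, at most 11 in all, crops included, and the job is handed in when it is done.

Besides the shell and the picture viewer there is one more tool, called in YAML: its name, and indented under it one key for each argument. servo_tool: Moves the arm, as the interface text tells. Shift numbers are shares of 0.12 m and turn numbers shares of pi/2 rad, none past 1 either way. Its arguments: {"type":"object","properties":{"steps":{"type":"array","items":{"type":"array"}}},"required":["steps"]}

```bash
mkdir -p pics; cat > h.py <<'E'
import numpy as np, cv2
from workcell import bot
def cam(n):
    c=bot.camera(n); K=np.array([[c['fx'],0,c['cx']],[0,c['fy'],c['cy']],[0,0,1.]])
    R=cv2.Rodrigues(np.array(c['rvec'],float))[0]; t=np.array(c['tvec'],float).ravel()
    return dict(im=np.ascontiguousarray(c['image'][:,:,::-1]),K=K,R=R,t=t,o=-R.T@t)
def ray(c,p):
    d=c['R'].T@np.linalg.inv(c['K'])@np.array([p[0],p[1],1.]); return d/np.linalg.norm(d)
def onz(c,p,z):
    d=ray(c,p); return c['o']+d*(z-c['o'][2])/d[2]
def proj(c,X):
    q=c['K']@(c['R']@np.array(X,float)+c['t']); return q[:2]/q[2]
def tri(c1,p1,c2,p2):
    a,b=ray(c1,p1),ray(c2,p2); s=np.linalg.lstsq(np.c_[a,-b],c2['o']-c1['o'],rcond=None)[0]
    A,B=c1['o']+s[0]*a,c2['o']+s[1]*b; return (A+B)/2,np.linalg.norm(A-B)
E
python3 - <<'E'
from h import *
for n in('side','top'):
    c=cam(n); cv2.imwrite(f'pics/{n}0.png',c['im']); print(n,c['o'].round(3),c['K'][0,0],c['R'].round(2).tolist())
E
```

```text
side [-0.114  0.806  1.154] 490.61049199669776 [[-0.79, -0.61, -0.01], [-0.42, 0.56, -0.71], [0.44, -0.56, -0.7]]
top [ 0.365 -0.023  1.099] 368.38154009066295 [[0.11, -0.99, -0.01], [-0.97, -0.11, -0.2], [0.2, 0.03, -0.98]]
```

View pics/side0.png

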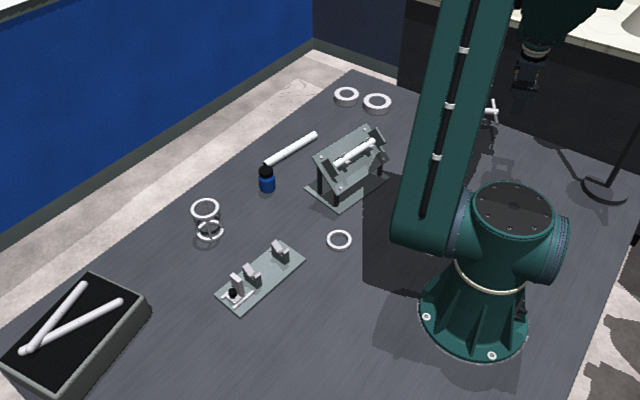

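View pics/top0.png

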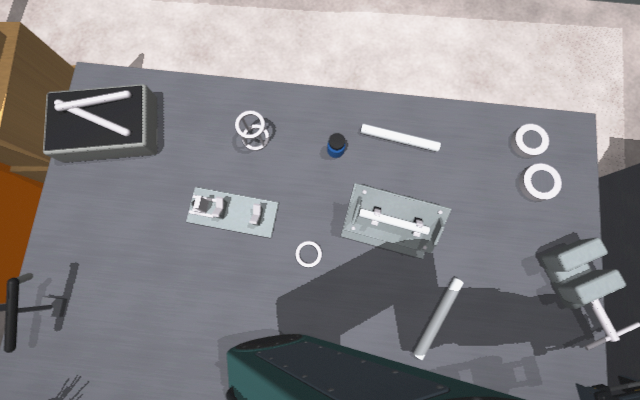

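The top view shows five things that could be the tube: the clipped tube at (395,222), loose tubes at (400,137) and (440,317), and bin tubes at (92,100) and (92,118). I choose the clipped one at (395,222), because the job's tube starts in the rack clips. The fixture is at (232,212), with its stop at the left end, near (197,203). I'll check this in close crops.

```bash
python3 - <<'E'
import cv2,numpy as np
t=cv2.imread('pics/top0.png');s=cv2.imread('pics/side0.png')
a=cv2.resize(t[178:258,180:280],None,fx=4,fy=4,interpolation=2); b=cv2.resize(t[178:258,340:440+15],(460,320),interpolation=2)
# row 2: side
c=cv2.resize(s[235:315,210:310],None,fx=4,fy=3.4,interpolation=2); d=cv2.resize(s[118:213,300:400],None,fx=4,fy=2.86,interpolation=2)
cv2.imwrite('pics/topc.png',np.hstack([a,b[:,:400]])); 
cv2.imwrite('pics/sidec.png',np.hstack([cv2.resize(s[235:325,215:305],None,fx=4.4,fy=4.4,interpolation=2),cv2.resize(s[120:210,305:395],None,fx=4.4,fy=4.4,interpolation=2)]))
E
```

```text
(no output)
```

View pics/topc.png

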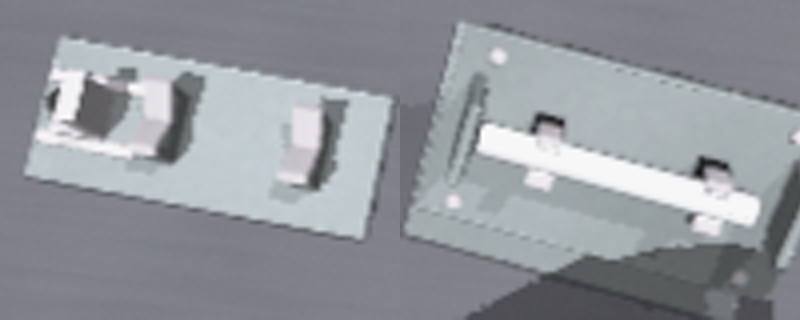

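View pics/sidec.png

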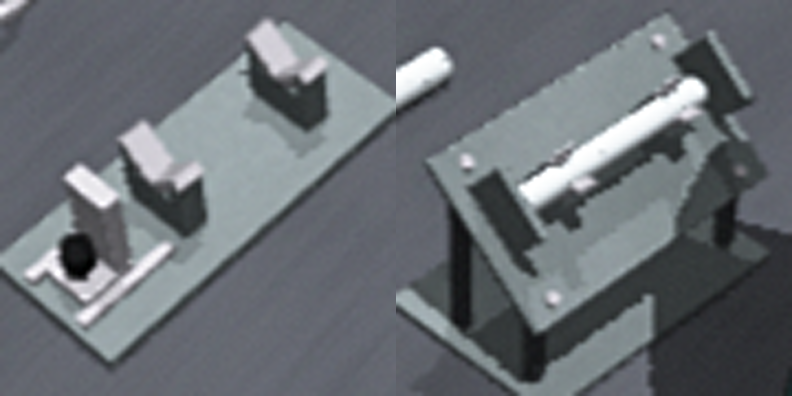

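The crops confirm the choice. The 22 mm tube sits in the rack clips, offset towards the left (+y) cheek, and the stop is the upright plate by the left V-block at about (200,202) in the top view. Next I measure both.

```bash
cat > m.py <<'E'
from h import *
T=cam('top');S=cam('side')
def rect(c,lo,roi):
    x0,x1,y0,y1=roi; g=cv2.inRange(c['im'][y0:y1,x0:x1],(lo,)*3,(255,)*3)
    k=max(cv2.findContours(g,0,1)[0],key=cv2.contourArea); r=cv2.minAreaRect(k)
    b=cv2.boxPoints(r)+[x0,y0]; d=np.linalg.norm(b[1]-b[0])<np.linalg.norm(b[2]-b[1])
    e=[(b[0]+b[1])/2,(b[2]+b[3])/2] if d else [(b[1]+b[2])/2,(b[3]+b[0])/2]
    return sorted(e,key=lambda p:p[0]),r[1]
if __name__=='__main__':
    et,wt=rect(T,215,(350,440,200,245)); es,ws=rect(S,215,(325,385,130,175))
    print(et,wt,es,ws)
    for z in(.16,.165): print(z,[onz(T,p,z).round(4) for p in et],[onz(S,p,z).round(4) for p in es])
    P=[tri(T,a,S,b) for a,b in zip(et,es)]; print(P,np.linalg.norm(P[0][0]-P[1][0]))
    f=lambda q:np.array(q)/4+[180,178]
    g=lambda q:np.array(q)/4.4+[215,235]
    C=[onz(T,f(q),.012) for q in[(62,38),(392,97),(365,240),(27,175)]]
    print('plate',np.round(C,4),'len',[np.linalg.norm(C[i]-C[i-1]).round(3) for i in range(4)],'c',np.mean(C,0).round(4))
    C=[onz(S,g(q),.012) for q in[(0,266),(110,364),(396,104)]]; print('plateS',np.round(C,4),(C[0]+C[2])/2)
    print('Srims', [onz(S,g(q),.073).round(4) for q in [(132,128),(148,126),(160,172),(188,175),(204,170),(258,22),(298,80),(318,62)]])
    print('stoptopS',[onz(S,g(q),.09).round(4) for q in[(66,178),(83,165),(122,197),(106,208)]])
    print('stoptopT',[onz(T,f(q),.09).round(4) for q in[(58,72),(86,75),(80,122),(52,120)]])
E
python3 m.py
```

```text
[array([358.96265793, 213.89004278]), array([428.36099625, 232.39626503])] (71.8234634399414, 12.432222366333008) [array([334.58483934, 164.90974808]), array([374.25993347, 139.40432787])] (6.969764709472656, 47.166080474853516)
0.16 [array([ 0.5349, -0.1135,  0.16  ]), array([ 0.5066, -0.2937,  0.16  ])] [array([ 0.5417, -0.1202,  0.16  ]), array([ 0.5119, -0.2982,  0.16  ])]
0.165 [array([ 0.534 , -0.1131,  0.165 ]), array([ 0.5059, -0.2922,  0.165 ])] [array([ 0.5384, -0.1155,  0.165 ]), array([ 0.5088, -0.2927,  0.165 ])]
[(array([ 0.534348  , -0.11201334,  0.16928691]), np.float64(0.002594273561287933)), (array([ 0.50656814, -0.29107727,  0.16698113]), np.float64(0.0022900723820325312))] 0.18122066001186207
plate [[0.588  0.3728 0.012 ]
 [0.5702 0.1174 0.012 ]
 [0.4613 0.1232 0.012 ]
 [0.4815 0.3803 0.012 ]] len [np.float64(0.107), np.float64(0.256), np.float64(0.109), np.float64(0.258)] c [0.5253 0.2484 0.012 ]
plateS [[0.5841 0.3779 0.012 ]
 [0.4807 0.3869 0.012 ]
 [0.465  0.1297 0.012 ]] [0.52456866 0.25384293 0.012     ]
Srims [array([0.5544, 0.2796, 0.073 ]), array([0.5474, 0.2724, 0.073 ]), array([0.5174, 0.2938, 0.073 ]), array([0.5021, 0.2851, 0.073 ]), array([0.4968, 0.2764, 0.073 ]), array([0.5479, 0.1672, 0.073 ]), array([0.4959, 0.1882, 0.073 ]), array([0.4951, 0.1694, 0.073 ])]
stoptopS [array([0.5499, 0.3392, 0.09  ]), array([0.5484, 0.3261, 0.09  ]), array([0.5132, 0.329 , 0.09  ]), array([0.5153, 0.3405, 0.09  ])]
stoptopT [array([0.5475, 0.3429, 0.09  ]), array([0.5476, 0.3229, 0.09  ]), array([0.514 , 0.3213, 0.09  ]), array([0.5133, 0.341 , 0.09  ])]
```

```bash
cat > g.py <<'E'
import numpy as np
from scipy.spatial.transform import Rotation as Ro
from workcell import bot
def Rt(yaw,tilt): # tool z leans forward (frame +x) by tilt from straight down; tool x along frame -y... 
    z=np.array([np.sin(tilt),0,-np.cos(tilt)]); x=np.array([0,1.,0]); y=np.cross(z,x)
    return Ro.from_euler('z',yaw).as_matrix()@np.c_[x,y,z]
def go(grasp,yaw,tilt,back=0,flip=None):
    s=bot.get_state(); R=np.array(s['ee_rot']); p=np.array(s['eef_pos'])
    best=None
    for f in(0,1):
        G=Rt(yaw,tilt)@np.diag([1-2*f,1-2*f,1.])
        r=Ro.from_matrix(R.T@G).as_rotvec()
        if best is None or np.linalg.norm(r)<np.linalg.norm(best[0]): best=(r,G)
    tcp=np.array(grasp)+best[1][:,2]*(.019-back)
    d=R.T@(tcp-p); print('tcp',p.round(4),'-> ',tcp.round(4),'shift',(d/.12).round(3),'turn',(best[0]/(np.pi/2)).round(3),'F',np.round(s['ft_force'],1),'w',round(s['width'],4),'t',s['time_s'])
E
python3 - <<'E'
from g import *
print(np.round(bot.get_state()['ee_rot'],3))
go((.521,-.203,.16),-.155,np.radians(40),.1)
go((.521,-.203,.16),-.155,0,-.0+.17)
E
```

```text
[[ 0.959  0.283 -0.   ]
 [ 0.283 -0.959  0.001]
 [ 0.    -0.001 -1.   ]]
tcp [ 0.1979 -0.6712  0.2136] ->  [ 0.4696 -0.195   0.222 ] shift [ 3.294 -3.166 -0.069] turn [-0.396  0.25  -0.688] F [0.3 0.1 0.4] w 0.0905 t 0.2
tcp [ 0.1979 -0.6712  0.2136] ->  [ 0.521 -0.203  0.311] shift [ 3.686 -2.981 -0.81 ] turn [-0.    -0.    -0.719] F [0.3 0.1 0.4] w 0.0905 t 0.2
```

servo_tool:
  steps:
    - [[0.4,-0.4,-0.8],[0,0,0],1]
    - [[1,-0.96,-0.9],[0,0,0],1]
    - [[1,-0.96,-0.9],[0,0,0],1]
    - [[1,-0.96,-0.9],[0,0,0],1]
    - [[1,-0.96,-0.9],[0,0,0],1]
    - [[1,-0.96,-0.9],[0,0,0],1]

```text
time_s: 0.7
eef_pos: [0.283, -0.5243, 0.3255]
ee_rot: [[0.958, 0.285, 0.002], [0.285, -0.958, -0.003], [0.001, 0.003, -1.0]]
ft_force: [-0.9, -1.5, 0.1]
width: 0.0913
grasp_force: 0.0
```

servo_tool:
  steps:
    - [[1,-0.96,0],[0,0,0],1]
    - [[1,-0.96,0],[0,0,0],1]
    - [[1,-0.96,0],[0,0,0],1]
    - [[1,-0.96,0],[0,0,0],1]
    - [[1,-0.96,0],[0,0,0],1]
    - [[1,-0.96,0],[0,0,0],1]

```text
time_s: 1.2
eef_pos: [0.3638, -0.3814, 0.3219]
ee_rot: [[0.958, 0.286, 0.0], [0.286, -0.958, -0.0], [-0.0, 0.0, -1.0]]
ft_force: [-0.5, -0.9, -0.6]
width: 0.0913
grasp_force: 0.0
```

servo_tool:
  steps:
    - [[0.9,-0.8,0],[0,0,-0.72],1]
    - [[0.9,-0.8,0],[0,0,-0.72],1]
    - [[0.9,-0.8,0],[0,0,-0.72],1]
    - [[0.9,-0.8,0],[0,0,-0.72],1]
    - [[0.9,-0.8,0],[0,0,-0.72],1]
    - [[0.9,-0.8,0],[0,0,-0.72],1]
    - [[0.9,-0.8,0],[0,0,-0.72],1]
    - [[0.9,-0.8,0],[0,0,-0.72],1]
    - [[0.9,-0.8,0],[0,0,-0.72],1]
    - [[0.9,-0.8,0],[0,0,-0.72],1]

```text
time_s: 2.03
eef_pos: [0.4392, -0.2612, 0.3217]
ee_rot: [[0.148, 0.989, -0.0], [0.989, -0.148, -0.0], [-0.0, -0.0, -1.0]]
ft_force: [1.4, 0.5, 0.3]
width: 0.0914
grasp_force: 0.0
```

```bash
python3 - <<'E'
from g import *
go((.521,-.203,.16),-.155,np.radians(40),.12)
print(bot.get_state()['qpos'])
E
```

```text
tcp [ 0.4392 -0.2612  0.3217] ->  [ 0.4569 -0.193   0.2374] shift [0.584 0.062 0.703] turn [-0.445 -0.002  0.004] F [1.4 0.5 0.3] w 0.0914 t 2.0333
[-5.81985419e-01 -4.95516176e-02  2.02862441e+00 -2.50377922e-04
  1.16286597e+00 -4.33813215e-01]
```

servo_tool:
  steps:
    - [[0.58,0.06,0.0],[-0.445,0,0.004],1]
    - [[0.58,0.06,0.0],[-0.445,0,0.004],1]
    - [[0.58,0.06,0.2],[-0.445,0,0.004],1]
    - [[0.58,0.06,0.4],[-0.445,0,0.004],1]
    - [[0.58,0.06,0.7],[-0.445,0,0.004],1]
    - [[0.58,0.06,0.7],[-0.445,0,0.004],1]
    - [[0.58,0.06,0.7],[-0.445,0,0.004],1]
    - [[0.58,0.06,0.7],[-0.445,0,0.004],1]
    - [[0.58,0.06,0.7],[-0.445,0,0.004],1]
    - [[0.58,0.06,0.7],[-0.445,0,0.004],1]

```text
time_s: 2.87
eef_pos: [0.4577, -0.193, 0.2388]
ee_rot: [[0.16, 0.756, 0.635], [0.987, -0.124, -0.1], [0.003, 0.643, -0.766]]
ft_force: [0.2, 0.1, 0.5]
width: 0.0911
grasp_force: 0.0
```

```bash
python3 - <<'E'
from g import *
from h import *
go((.521,-.203,.16),-.155,np.radians(40),0)
print(np.round(bot.get_state()['qpos'],3), bot.get_state()['ee_rot'])
a=cam('side')['im'][80:240,290:490]; b=cam('top')['im'][150:310,320:520]
cv2.imwrite('pics/pre.png',np.hstack([cv2.resize(i,(400,320),interpolation=2) for i in(a,b)]))
E
```

```text
tcp [ 0.4577 -0.193   0.2388] ->  [ 0.5331 -0.2049  0.1454] shift [-0.    -0.013  1.004] turn [ 0.     0.001 -0.004] F [0.2 0.1 0.5] w 0.0911 t 2.8667
[-0.595 -0.205  2.457  0.874  0.363 -1.181] [[ 0.15979224  0.75587679  0.63491473]
 [ 0.98714544 -0.1244474  -0.10028321]
 [ 0.00321173  0.64277766 -0.76604606]]
```

View pics/pre.png

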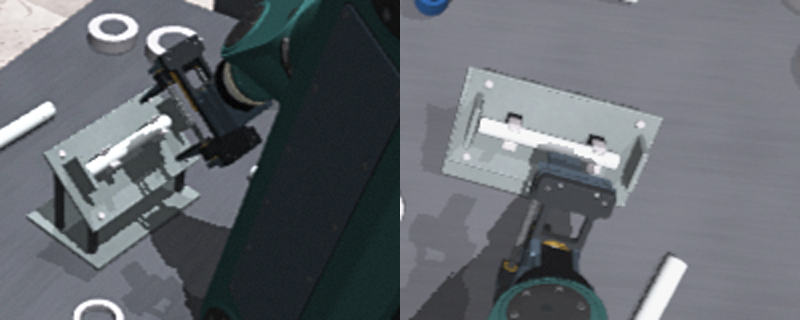

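```bash
python3 - <<'E'
from h import *
T=cam('top'); im=cv2.cvtColor(cv2.imread('pics/top0.png'),6).astype(float)
for x in (366,384,390,397,403,409):
    col=im[205:240,x]; k=np.where(col>200)[0]; y=205+k.mean()+0.0
    print(x,len(k),y,onz(T,(x,y),.16).round(4))
E
```

```text
366 8 213.5 [ 0.5379 -0.1315  0.16  ]
384 8 218.5 [ 0.53   -0.1786  0.16  ]
390 8 220.5 [ 0.5265 -0.1943  0.16  ]
397 7 222.0 [ 0.5246 -0.2124  0.16  ]
403 8 223.5 [ 0.5224 -0.228   0.16  ]
409 8 225.5 [ 0.5189 -0.2436  0.16  ]
```

```bash
python3 - <<'E'
from g import *
go((.525,-.204,.16),-.163,np.radians(40),0.03)
go((.525,-.204,.16),-.163,np.radians(40),0.0)
E
```

```text
tcp [ 0.458  -0.1927  0.239 ] ->  [ 0.518  -0.2029  0.1684] shift [-0.006  0.009  0.777] turn [ 0.001 -0.003  0.001] F [-0.   0.8 -0.3] w 0.0912 t 3.0167
tcp [ 0.458  -0.1927  0.239 ] ->  [ 0.5371 -0.206   0.1454] shift [-0.007  0.009  1.027] turn [ 0.001 -0.003  0.001] F [-0.   0.8 -0.3] w 0.0912 t 3.0167
```

servo_tool:
  steps:
    - [[0,0.01,0.3],[0,0,0],1]
    - [[0,0.01,0.5],[0,0,0],1]
    - [[0,0.01,0.65],[0,0,0],1]
    - [[0,0.01,0.78],[0,0,0],1]
    - [[0,0.01,0.86],[0,0,0],1]
    - [[0,0.01,0.92],[0,0,0],1]
    - [[0,0.01,0.97],[0,0,0],1]
    - [[0,0.01,1],[0,0,0],1]
    - [[0,0.01,1],[0,0,0],1]

```text
time_s: 3.77
eef_pos: [0.5269, -0.2161, 0.143]
ee_rot: [[0.134, 0.744, 0.655], [0.99, -0.121, -0.066], [0.03, 0.657, -0.753]]
ft_force: [-0.3, -0.2, 0.3]
width: 0.0912
grasp_force: 0.0
```

```bash
python3 - <<'E'
from g import *
from h import *
go((.525,-.204,.16),-.163,np.radians(40),0)
a=cam('side')['im'][100:220,290:440]; b=cam('top')['im'][165:285,330:480]
cv2.imwrite('pics/at.png',np.hstack([cv2.resize(i,(400,320),interpolation=2) for i in(a,b)]))
E
```

```text
tcp [ 0.5269 -0.2161  0.143 ] ->  [ 0.5371 -0.206   0.1454] shift [0.095 0.067 0.035] turn [ 0.012 -0.026  0.001] F [-0.3 -0.2  0.3] w 0.0912 t 3.7667
```

View pics/at.png

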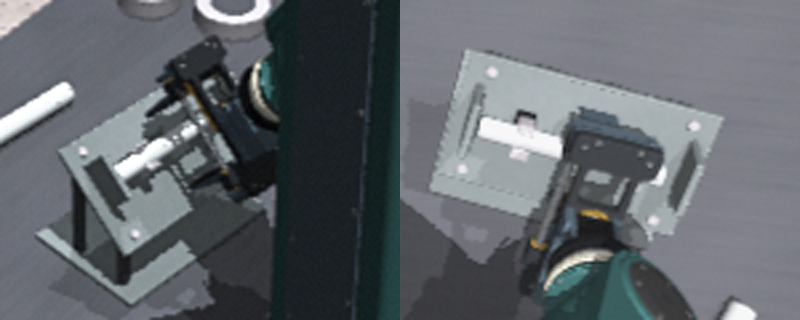

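The picture shows the fingers about 13 mm off towards -y, with the tool skewed. That looks like the joint 5 limit, so I'll back out and use a smaller tilt, which grips the round tube just as well.

servo_tool:
  steps:
    - [[0,0,-0.3],[0,0,0],1]
    - [[0,0,-0.6],[0,0,0],1]
    - [[0,0,-0.6],[0,0,0],0.5]
    - [[0,0,-0.6],[0,0,0],0.5]
    - [[0,0,-0.6],[0,0,0],0.5]

```text
time_s: 4.28
eef_pos: [0.4793, -0.2118, 0.1986]
ee_rot: [[0.135, 0.742, 0.656], [0.99, -0.12, -0.068], [0.028, 0.659, -0.751]]
ft_force: [-0.1, -0.2, -0.2]
width: 0.074
grasp_force: 0.0
```

```bash
python3 - <<'E'
from g import *
print(np.round(bot.get_state()['qpos'],3))
for t in(28,30):go((.525,-.204,.16),-.163,np.radians(t),0.06)
E
```

```text
[-0.633 -0.046  2.432  1.276  0.356 -1.629]
tcp [ 0.4793 -0.2118  0.1986] ->  [ 0.506  -0.2009  0.1962] shift [0.119 0.141 0.155] turn [ 0.147 -0.025  0.004] F [-0.1 -0.2 -0.2] w 0.074 t 4.2833
tcp [ 0.4793 -0.2118  0.1986] ->  [ 0.5048 -0.2007  0.1955] shift [0.119 0.129 0.152] turn [ 0.125 -0.025  0.004] F [-0.1 -0.2 -0.2] w 0.074 t 4.2833
```

servo_tool:
  steps:
    - [[0.12,0.14,-0.1],[0.147,-0.025,0.004],0.5]
    - [[0.12,0.14,-0.1],[0.147,-0.025,0.004],0.5]
    - [[0.12,0.14,0.1],[0.147,-0.025,0.004],0.5]
    - [[0.12,0.14,0.15],[0.147,-0.025,0.004],0.5]
    - [[0.12,0.14,0.15],[0.147,-0.025,0.004],0.5]

```text
time_s: 4.7
eef_pos: [0.5044, -0.1995, 0.1952]
ee_rot: [[0.159, 0.869, 0.468], [0.987, -0.142, -0.07], [0.006, 0.473, -0.881]]
ft_force: [-0.4, -0.8, 0.1]
width: 0.0458
grasp_force: 0.0
```

```bash
python3 - <<'E'
from g import *
print(np.round(bot.get_state()['qpos'],3))
for b in(.03,.002):go((.525,-.204,.16),-.163,np.radians(28),b)
E
```

```text
[-0.501 -0.     2.309  0.434  0.399 -0.704]
tcp [ 0.5044 -0.1995  0.1952] ->  [ 0.5199 -0.2032  0.1697] shift [-0.011  0.016  0.25 ] turn [ 0.003 -0.004  0.   ] F [-0.4 -0.8  0.1] w 0.0458 t 4.7
tcp [ 0.5044 -0.1995  0.1952] ->  [ 0.5329 -0.2053  0.145 ] shift [-0.013  0.015  0.483] turn [ 0.003 -0.004  0.   ] F [-0.4 -0.8  0.1] w 0.0458 t 4.7
```

```bash
python3 - <<'E'
from g import *
for b in(.055,.005):go((.525,-.204,.16),-.163,np.radians(23),b)
E
```

```text
tcp [ 0.5044 -0.1995  0.1952] ->  [ 0.5111 -0.2017  0.1931] shift [-0.01   0.043  0.043] turn [ 0.058 -0.004  0.001] F [-0.4 -0.8  0.1] w 0.0458 t 4.7
tcp [ 0.5044 -0.1995  0.1952] ->  [ 0.5304 -0.2049  0.1471] shift [-0.013  0.005  0.458] turn [ 0.058 -0.004  0.001] F [-0.4 -0.8  0.1] w 0.0458 t 4.7
```

servo_tool:
  steps:
    - [[-0.01,0.04,0.05],[0.058,-0.004,0],0.45]
    - [[-0.01,0.03,0.15],[0.058,-0.004,0],0.45]
    - [[-0.01,0.02,0.25],[0.058,-0.004,0],0.45]
    - [[-0.01,0.015,0.35],[0.058,-0.004,0],0.45]
    - [[-0.013,0.01,0.42],[0.058,-0.004,0],0.45]
    - [[-0.013,0.005,0.46],[0.058,-0.004,0],0.45]
    - [[-0.013,0.005,0.46],[0.058,-0.004,0],0.45]

```text
time_s: 5.28
eef_pos: [0.5297, -0.2047, 0.1461]
ee_rot: [[0.161, 0.908, 0.387], [0.987, -0.148, -0.061], [0.002, 0.392, -0.92]]
ft_force: [-0.8, -0.1, -0.2]
width: 0.0412
grasp_force: 0.0
```

```bash
python3 - <<'E'
from g import *
from h import *
print(np.round(bot.get_state()['qpos'],3))
go((.525,-.204,.16),-.163,np.radians(23),0.005)
E
```

```text
[-0.466  0.15   2.239  0.322  0.385 -0.581]
tcp [ 0.5297 -0.2047  0.1461] ->  [ 0.5304 -0.2049  0.1471] shift [-0.001  0.009 -0.005] turn [ 0.001 -0.001  0.001] F [-0.8 -0.1 -0.2] w 0.0412 t 5.2833
```

servo_tool:
  steps:
    - [[0,0,0],[0,0,0],0.3]
    - [[0,0,0],[0,0,0],0.25]
    - [[0,0,0],[0,0,0],0.2]
    - [[0,0,0],[0,0,0],0.2]

```text
time_s: 5.62
eef_pos: [0.531, -0.2057, 0.1491]
ee_rot: [[0.162, 0.906, 0.391], [0.987, -0.148, -0.064], [-0.0, 0.397, -0.918]]
ft_force: [5.7, 1.4, -0.9]
width: 0.0213
grasp_force: 30.0
```

servo_tool:
  steps:
    - [[0,-0.015,-0.05],[0,0,0],0.0]
    - [[0,-0.03,-0.1],[0,0,0],0.0]
    - [[0,-0.05,-0.16],[0,0,0],0.0]
    - [[0,-0.08,-0.25],[0,0,0],0.0]
    - [[0,-0.115,-0.38],[0,0,0],0.0]
    - [[0,-0.145,-0.48],[0,0,0],0.0]
    - [[0,-0.175,-0.57],[0,0,0],0.0]
    - [[0,-0.175,-0.57],[0,0,0],0.0]

```text
time_s: 6.28
eef_pos: [0.4835, -0.1976, 0.2038]
ee_rot: [[0.161, 0.907, 0.39], [0.987, -0.148, -0.064], [0.0, 0.395, -0.919]]
ft_force: [0.3, -1.3, -2.9]
width: 0.0211
grasp_force: 30.0
```

```bash
python3 - <<'E'
from g import *
from h import *
s=bot.get_state();print(np.round(s['qpos'],3))
S=cam('side');T=cam('top')
a=S['im'][80:230,270:460]; b=T['im'][165:285,330:480]
cv2.imwrite('pics/out.png',np.hstack([cv2.resize(i,(400,320),interpolation=2) for i in(a,b)]))
E
```

```text
[-0.5   -0.035  2.299  0.273  0.508 -0.553]
```

View pics/out.png

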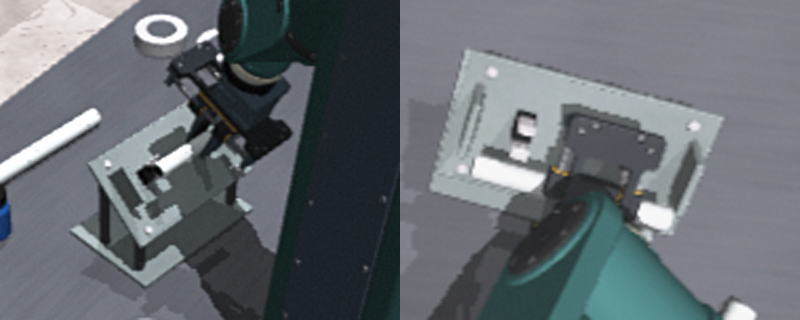

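The tube is out and held: white tube ends show on both sides of the gripper, the clips are empty, and the width is 21 mm. Now I refine the fixture pose.

```bash
python3 - <<'E'
from h import *
T=cam('top');S=cam('side')
for c,f,roi in((T,'top0',(180,285,180,245)),(S,'side0',(205,315,230,325))):
    im=cv2.imread(f'pics/{f}.png'); x0,x1,y0,y1=roi; r=im[y0:y1,x0:x1]
    lab=cv2.cvtColor(r,cv2.COLOR_BGR2LAB).astype(int)
    m=((lab[:,:,1]<126)|(lab[:,:,0]>165)).astype(np.uint8)*255
    m=cv2.morphologyEx(m,cv2.MORPH_CLOSE,np.ones((7,7)))
    k=max(cv2.findContours(m,0,1)[0],key=cv2.contourArea); h=cv2.convexHull(k)
    q=cv2.approxPolyDP(h,5,True)[:,0]+[x0,y0]; print(f,q.tolist(),cv2.contourArea(k))
    P=np.array([onz(c,p,.012) for p in q]); print(P.round(4).tolist())
    w=np.array([onz(c,p+np.array([x0,y0]),.012)[:2] for p in k[:,0]],np.float32); print(cv2.minAreaRect(w))
E
```

```text
top0 [[195, 187], [277, 202], [270, 237], [186, 221]] 2952.5
[[0.5894, 0.3746, 0.012], [0.5707, 0.1205, 0.012], [0.4638, 0.1272, 0.012], [0.4835, 0.383, 0.012]]
((0.5265238285064697, 0.2514805495738983), (0.2598589062690735, 0.10810837149620056), 85.6507339477539)
side0 [[305, 258], [240, 317], [214, 295], [274, 240]] 2916.5
[[0.4665, 0.1279, 0.012], [0.4822, 0.3853, 0.012], [0.5874, 0.3786, 0.012], [0.5843, 0.1305, 0.012]]
((0.5344725251197815, 0.25274521112442017), (0.26161953806877136, 0.12772788107395172), 85.78022766113281)
```

```bash
python3 - <<'E'
from h import *
T=cam('top');S=cam('side'); O=np.array([.527,.252]); a=-.075
def loc(X): d=X[:2]-O; return np.round([d[0]*np.cos(a)+d[1]*np.sin(a),-d[0]*np.sin(a)+d[1]*np.cos(a)],4)
f=lambda q:np.array(q)/4+[180,178]; g=lambda q:np.array(q)/4.4+[215,235]
for n,q in dict(LupL=(142,80),LupR=(171,80),RupL=(294,107),RupR=(325,107),RdnL=(281,185),RdnR=(311,188)).items(): print(n,loc(onz(T,f(q),.073)))
for n,q in dict(LupA=(120,130),LupB=(138,121),Ldn=(206,180),RupA=(246,30),RupB=(264,18),RdnB=(328,68)).items(): print(n,loc(onz(S,g(q),.073)))
for q in[(83,165),(122,197)]: print('stopS',loc(onz(S,g(q),.09)))
for q in[(86,75),(80,122)]: print('stopT',loc(onz(T,f(q),.09)))
z=np.hstack([cv2.resize(i,(400,320),interpolation=2) for i in(cv2.imread('pics/side0.png')[238:294,220:290],cv2.imread('pics/top0.png')[188:236,190:250])]); cv2.imwrite('pics/fix.png',z)
E
```

```text
LupL [0.0216 0.0381]
LupR [0.0254 0.0178]
RupL [ 0.0224 -0.0728]
RupR [ 0.0265 -0.0944]
RdnL [-0.0337 -0.0759]
RdnR [-0.0319 -0.0971]
LupA [0.0297 0.0355]
LupB [0.0264 0.0234]
Ldn [-0.0383  0.0265]
RupA [ 0.0282 -0.0731]
RupB [ 0.0266 -0.0879]
RdnB [-0.0338 -0.0855]
stopS [0.0158 0.0755]
stopS [-0.0195  0.0757]
stopT [0.0152 0.0723]
stopT [-0.0181  0.0681]
```

View pics/fix.png

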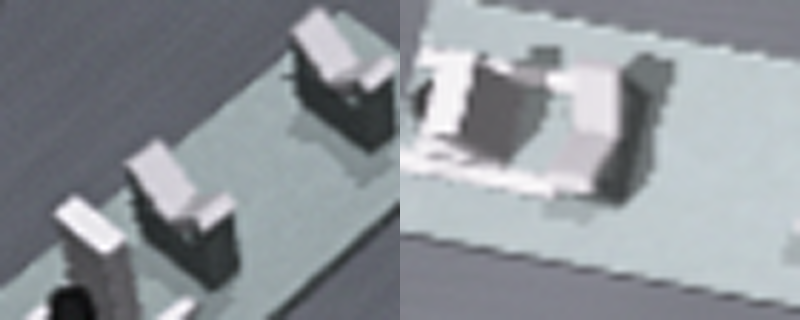

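The block tops put the fixture origin at about (0.522, 0.224), with the blocks 112 mm apart (expected 110), which agrees. The stop face is about 100 mm to +y. I'll raise the tube and carry it over.

```bash
python3 - <<'E'
from g import *
go((.522,.224,.28),-.075,0,.0065)
go((.46,-.2,.28),-.075,0,.0065)
E
```

```text
tcp [ 0.4841 -0.1975  0.2016] ->  [0.522  0.224  0.2675] shift [ 3.518 -0.02  -0.602] turn [ 0.257  0.011 -0.055] F [-0.7  0.1 -1.5] w 0.021 t 6.5833
tcp [ 0.4841 -0.1975  0.2016] ->  [ 0.46   -0.2     0.2675] shift [-0.052  0.036 -0.582] turn [ 0.257  0.011 -0.055] F [-0.7  0.1 -1.5] w 0.021 t 6.5833
```

servo_tool:
  steps:
    - [[0,-0.05,-0.25],[0,0,0],0]
    - [[0,-0.05,-0.5],[0,0,0],0]
    - [[0,0,-0.6],[0.1,0.005,-0.02],0]
    - [[0.1,0,-0.6],[0.18,0.008,-0.04],0]
    - [[0.25,0,-0.6],[0.257,0.011,-0.055],0]
    - [[0.5,0,-0.6],[0.257,0.011,-0.055],0]
    - [[0.8,0,-0.6],[0.257,0.011,-0.055],0]
    - [[1,0,-0.6],[0.257,0.011,-0.055],0]
    - [[1,0,-0.6],[0.257,0.011,-0.055],0]

```text
time_s: 7.33
eef_pos: [0.476, -0.0715, 0.2678]
ee_rot: [[0.072, 0.997, -0.0], [0.997, -0.072, 0.001], [0.001, -0.001, -1.0]]
ft_force: [0.1, -0.1, -1.9]
width: 0.0213
grasp_force: 30.0
```

```bash
python3 - <<'E'
from g import *
go((.522,.224,.28),-.075,0,.0065); print(np.round(bot.get_state()['qpos'],2))
E
```

```text
tcp [ 0.476  -0.0715  0.2678] ->  [0.522  0.224  0.2675] shift [2.483 0.206 0.005] turn [-0.    -0.001  0.002] F [ 0.1 -0.1 -1.9] w 0.0213 t 7.3333
[-0.2  -0.05  2.13  0.    1.06 -0.13]
```

servo_tool:
  steps:
    - [[0.3,0.1,0],[0,0,0],0]
    - [[0.6,0.2,0],[0,0,0],0]
    - [[0.9,0.2,0],[0,0,0],0]
    - [[1,0.2,0],[0,0,0],0]

```text
time_s: 7.67
eef_pos: [0.5089, 0.0461, 0.2681]
ee_rot: [[0.073, 0.997, 0.0], [0.997, -0.073, 0.001], [0.001, 0.0, -1.0]]
ft_force: [0.4, -0.7, -2.1]
width: 0.0212
grasp_force: 30.0
```

servo_tool:
  steps:
    - [[0.3,0,0],[0,0,0],0]
    - [[0.6,0,0],[0,0,0],0]
    - [[0.9,0,0],[0,0,0],0]
    - [[1,0,0],[0,0,0],0]

```text
time_s: 8.0
eef_pos: [0.5175, 0.1658, 0.2682]
ee_rot: [[0.073, 0.997, 0.0], [0.997, -0.073, 0.001], [0.001, 0.0, -1.0]]
ft_force: [-0.7, -0.8, -2.8]
width: 0.0212
grasp_force: 30.0
```

servo_tool:
  steps:
    - [[0.3,0,0.3],[0,0,0],0]
    - [[0.47,0,0.6],[0,0,0],0]
    - [[0.47,0,0.9],[0,0,0],0]
    - [[0.47,0,0.95],[0,0,0],0]
    - [[0.47,0,0.95],[0,0,0],0]
    - [[0.47,0,0.95],[0,0,0],0]

```text
time_s: 8.5
eef_pos: [0.522, 0.2185, 0.1553]
ee_rot: [[0.075, 0.997, 0.0], [0.997, -0.075, -0.0], [-0.0, 0.0, -1.0]]
ft_force: [-0.3, 0.7, -1.9]
width: 0.0215
grasp_force: 30.0
```

```bash
python3 - <<'E'
from g import *
from h import *
go((.522,.224,.065),-.075,0,.0065)
S=cam('side');T=cam('top')
a=S['im'][190:310,190:340]; b=T['im'][150:270,170:320]
cv2.imwrite('pics/over.png',np.hstack([cv2.resize(i,(400,320),interpolation=2) for i in(a,b)]))
E
```

```text
tcp [0.522  0.2185 0.1553] ->  [0.522  0.224  0.0525] shift [ 0.046 -0.004  0.856] turn [0. 0. 0.] F [-0.3  0.7 -1.9] w 0.0215 t 8.5
```

View pics/over.png

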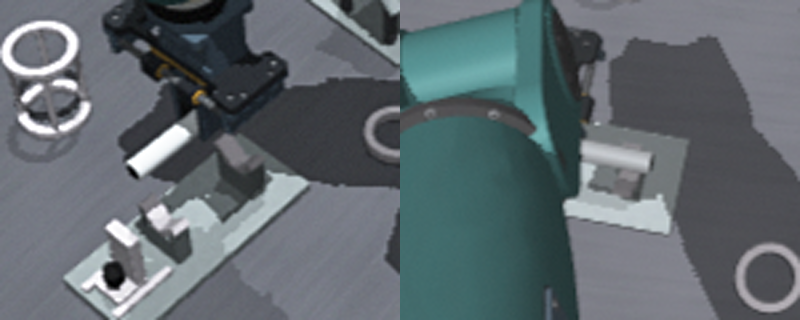

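The tube is held level above the fixture. Its +y end is at side (240,253) and its -y end at top (265,210), short of the stop. Next I check both ends against the groove.

```bash
python3 - <<'E'
from h import *
T=cam('top');S=cam('side'); O=np.array([.522,.224]); a=-.075
def loc(X): d=X[:2]-O; return np.round([d[0]*np.cos(a)+d[1]*np.sin(a),-d[0]*np.sin(a)+d[1]*np.cos(a)],4)
for z in(.163,.168): print(z,loc(onz(S,(239.9,253),z)),loc(onz(T,(264.9,210),z)))
E
```

```text
0.163 [0.0056 0.082 ] [ 0.0029 -0.0952]
0.168 [0.0022 0.0843] [ 0.0022 -0.096 ]
```

servo_tool:
  steps:
    - [[0,0,0.2],[0,0,0],0]
    - [[0,0,0.4],[0,0,0],0]
    - [[0,0,0.55],[0,0,0],0]
    - [[0,0,0.65],[0,0,0],0]
    - [[0,0,0.7],[0,0,0],0]
    - [[0,0,0.75],[0,0,0],0]
    - [[0,0,0.75],[0,0,0],0]

```text
time_s: 9.28
eef_pos: [0.5217, 0.2191, 0.0645]
ee_rot: [[0.074, 0.997, 0.001], [0.997, -0.074, 0.0], [0.0, 0.001, -1.0]]
ft_force: [-0.5, -1.1, -2.4]
width: 0.0212
grasp_force: 30.0
```

servo_tool:
  steps:
    - [[0,0,0.02],[0,0,0],0]
    - [[0,0,0.04],[0,0,0],0]
    - [[0,0,0.06],[0,0,0],0]
    - [[0,0,0.06],[0,0,0],0]

```text
time_s: 9.62
eef_pos: [0.522, 0.2193, 0.0576]
ee_rot: [[0.074, 0.997, 0.001], [0.997, -0.074, 0.0], [0.001, 0.001, -1.0]]
ft_force: [-0.6, -0.7, -2.1]
width: 0.0215
grasp_force: 30.0
```

Nothing is touching yet, so I continue in 1–2 mm steps.

servo_tool:
  steps:
    - [[0,0,0.01],[0,0,0],0]
    - [[0,0,0.02],[0,0,0],0]
    - [[0,0,0.02],[0,0,0],0]

```text
time_s: 9.87
eef_pos: [0.5233, 0.2195, 0.0561]
ee_rot: [[0.074, 0.997, 0.004], [0.997, -0.074, 0.001], [0.001, 0.004, -1.0]]
ft_force: [4.2, -1.5, 5.3]
width: 0.0211
grasp_force: 30.0
```

servo_tool:
  steps:
    - [[0,0,0.01],[0,0,0],0]
    - [[0,0,0.015],[0,0,0],0]
    - [[0,0,0.015],[0,0,0],0]

```text
time_s: 10.12
eef_pos: [0.5243, 0.2197, 0.055]
ee_rot: [[0.074, 0.997, 0.006], [0.997, -0.074, 0.001], [0.002, 0.006, -1.0]]
ft_force: [6.2, -2.2, 14.5]
width: 0.0213
grasp_force: 30.0
```

servo_tool:
  steps:
    - [[0,0.02,0],[0,0,0],0]
    - [[0,0.035,0],[0,0,0],0]
    - [[0,0.035,0],[0,0,0],0]

```text
time_s: 10.37
eef_pos: [0.5259, 0.219, 0.0535]
ee_rot: [[0.074, 0.997, 0.0], [0.997, -0.074, 0.0], [0.0, 0.0, -1.0]]
ft_force: [-2.0, 0.3, 8.4]
width: 0.0212
grasp_force: 30.0
```

```bash
python3 - <<'E'
from g import *
s=bot.get_state(); print(s['ft_force'],s['moment'],s['eef_pos'])
E
```

```text
[-2.02121487  0.25789386  8.42155579] [-0.01254108  0.31293548 -0.00248622] [0.52585611 0.21899728 0.05351751]
```

servo_tool:
  steps:
    - [[0.02,0,0],[0,0,0],0]
    - [[0.04,0,0],[0,0,0],0]
    - [[0.06,0,0],[0,0,0],0]
    - [[0.06,0,0],[0,0,0],0]

```text
time_s: 10.7
eef_pos: [0.5263, 0.2256, 0.0535]
ee_rot: [[0.074, 0.997, 0.0], [0.997, -0.074, -0.001], [-0.001, 0.0, -1.0]]
ft_force: [-0.7, -7.1, 10.6]
width: 0.0218
grasp_force: 30.0
```

servo_tool:
  steps:
    - [[0.01,0,0],[0,0,0],0]
    - [[0.02,0,0],[0,0,0],0]
    - [[0.02,0,0],[0,0,0],0]

```text
time_s: 10.95
eef_pos: [0.5265, 0.2278, 0.0535]
ee_rot: [[0.074, 0.997, 0.0], [0.997, -0.074, -0.001], [-0.001, 0.0, -1.0]]
ft_force: [-0.4, -8.7, 10.7]
width: 0.0215
grasp_force: 30.0
```

servo_tool:
  steps:
    - [[0,0,-0.008],[0,0,0],0]
    - [[0.01,0,-0.008],[0,0,0],0]
    - [[0.01,0,-0.008],[0,0,0],0]

```text
time_s: 11.2
eef_pos: [0.5263, 0.2297, 0.0539]
ee_rot: [[0.074, 0.997, 0.0], [0.997, -0.074, 0.0], [0.0, 0.0, -1.0]]
ft_force: [0.2, 0.5, -1.7]
width: 0.0212
grasp_force: 30.0
```

```bash
python3 - <<'E'
from h import *
S=cam('side')
cv2.imwrite('pics/gap.png',cv2.resize(S['im'][235:305,205:305],(800,560),interpolation=2)); print(bot.get_state()['ft_force'])
E
```

```text
[-0.01703766  1.28842144 -2.15632501]
```

View pics/gap.png

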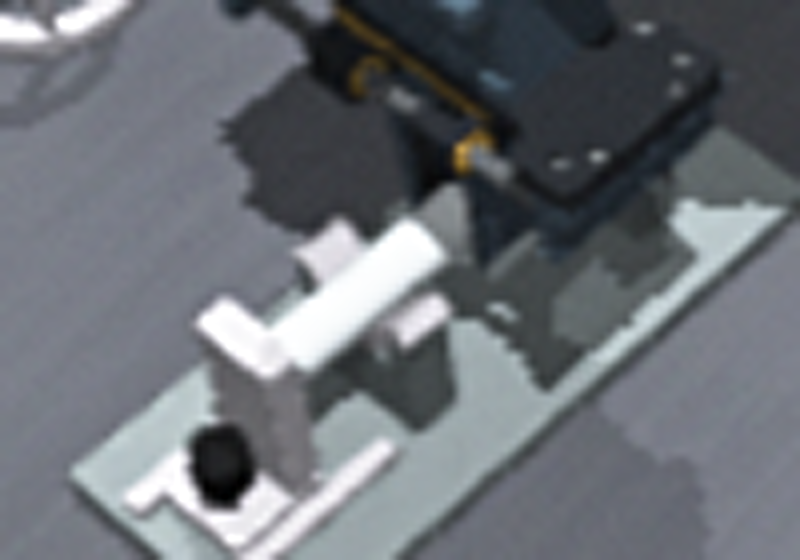

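The tube lies in the grooves with its +y end just short of the stop. I continue in 1 mm steps with light contact.

servo_tool:
  steps:
    - [[0.008,0,0.002],[0,0,0],0]
    - [[0.016,0,0.002],[0,0,0],0]
    - [[0.016,0,0.002],[0,0,0],0]

```text
time_s: 11.5
eef_pos: [0.5266, 0.2317, 0.0538]
ee_rot: [[0.074, 0.997, 0.0], [0.997, -0.074, 0.0], [0.0, 0.0, -1.0]]
ft_force: [0.5, 0.5, -2.3]
width: 0.0217
grasp_force: 30.0
```

servo_tool:
  steps:
    - [[0.008,0,0],[0,0,0],0]
    - [[0.016,0,0],[0,0,0],0]
    - [[0.016,0,0],[0,0,0],0]

```text
time_s: 11.75
eef_pos: [0.5268, 0.2336, 0.0539]
ee_rot: [[0.074, 0.997, 0.0], [0.997, -0.074, 0.0], [0.0, 0.0, -1.0]]
ft_force: [0.7, -0.2, -2.3]
width: 0.021
grasp_force: 30.0
```

servo_tool:
  steps:
    - [[0.008,0,0],[0,0,0],0]
    - [[0.008,0,0],[0,0,0],0]

```text
time_s: 11.92
eef_pos: [0.5268, 0.2345, 0.0539]
ee_rot: [[0.074, 0.997, 0.0], [0.997, -0.074, 0.0], [0.0, 0.0, -1.0]]
ft_force: [-0.1, -0.1, -2.2]
width: 0.0212
grasp_force: 30.0
```

servo_tool:
  steps:
    - [[0.008,0,0],[0,0,0],0]
    - [[0.008,0,0],[0,0,0],0]

```text
time_s: 12.08
eef_pos: [0.5269, 0.2352, 0.0539]
ee_rot: [[0.074, 0.997, 0.0], [0.997, -0.074, -0.0], [-0.0, 0.0, -1.0]]
ft_force: [-0.0, -1.9, -1.8]
width: 0.0211
grasp_force: 30.0
```

servo_tool:
  steps:
    - [[0.005,0,0],[0,0,0],0]
    - [[0.005,0,0],[0,0,0],0]

```text
time_s: 12.25
eef_pos: [0.5268, 0.2353, 0.0538]
ee_rot: [[0.074, 0.997, -0.0], [0.997, -0.074, -0.001], [-0.001, 0.0, -1.0]]
ft_force: [1.2, -8.1, -0.5]
width: 0.0216
grasp_force: 30.0
```

The force along y has jumped to -8 N, so the tube is on the stop. I ease the push, seat the tube and check before letting go.

servo_tool:
  steps:
    - [[-0.003,0,0.005],[0,0,0],0]
    - [[-0.003,0,0.007],[0,0,0],0]
    - [[-0.003,0,0.007],[0,0,0],0]

```text
time_s: 12.5
eef_pos: [0.5271, 0.2353, 0.0535]
ee_rot: [[0.074, 0.997, 0.0], [0.997, -0.074, -0.0], [-0.0, 0.0, -1.0]]
ft_force: [-3.0, -6.0, 8.4]
width: 0.0213
grasp_force: 30.0
```

servo_tool:
  steps:
    - [[0,0,0],[0,0,0],0.3]
    - [[0,0,0],[0,0,0],0.4]
    - [[0,0,0],[0,0,0],0.5]
    - [[0,0,0],[0,0,0],0.5]
    - [[0,0,0],[0,0,0],0.5]

```text
time_s: 12.92
eef_pos: [0.527, 0.2357, 0.053]
ee_rot: [[0.074, 0.997, 0.001], [0.997, -0.074, 0.0], [0.0, 0.001, -1.0]]
ft_force: [1.1, 0.5, -0.4]
width: 0.0454
grasp_force: 0.0
```

servo_tool:
  steps:
    - [[0,0,-0.1],[0,0,0],0.5]
    - [[0,0,-0.3],[0,0,0],0.5]
    - [[0,0,-0.6],[0,0,0],0.5]
    - [[0,0,-1],[0,0,0],0.5]
    - [[0,0,-1],[0,0,0],0.5]
    - [[0,0,-1],[0,0,0],0.5]

```text
time_s: 13.42
eef_pos: [0.5287, 0.2363, 0.177]
ee_rot: [[0.074, 0.997, 0.006], [0.997, -0.074, 0.002], [0.003, 0.006, -1.0]]
ft_force: [0.2, -0.4, 0.1]
width: 0.046
grasp_force: 0.0
```

servo_tool:
  steps:
    - [[-0.3,0,-0.2],[0,0,0],0.5]
    - [[-0.7,0,-0.5],[0,0,0],0.5]
    - [[-1,0,-0.8],[0,0,0],0.5]
    - [[-1,0,-0.8],[0,0,0],0.5]
    - [[-1,0,-0.8],[0,0,0],0.5]
    - [[-1,0,-0.8],[0,0,0],0.5]

```text
time_s: 13.92
eef_pos: [0.518, 0.1151, 0.2693]
ee_rot: [[0.076, 0.997, 0.002], [0.997, -0.076, 0.0], [0.0, 0.001, -1.0]]
ft_force: [0.5, -0.1, -1.1]
width: 0.0456
grasp_force: 0.0
```

```bash
python3 - <<'E'
from h import *
S=cam('side');T=cam('top')
a=S['im'][230:310,205:305]; b=T['im'][175:255,180:280]
cv2.imwrite('pics/fin.png',np.hstack([cv2.resize(i,(400,320),interpolation=2) for i in(a,b)]))
E
```

```text
(no output)
```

View pics/fin.png

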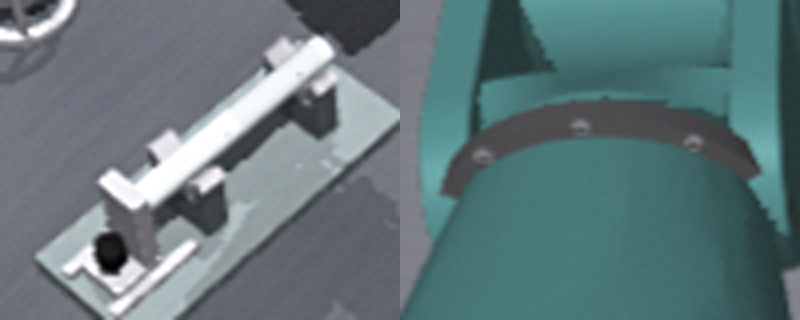

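The side view shows the tube lying in both V-blocks with its end at the stop, near crop (140,190). The arm is clear of everything, so I hand in the job.

```bash
python3 -c "
from workcell import bot
print(bot.close_job())"
```

```text
the job is handed in; nothing more can be done
None
```

The job is handed in with no verdict returned: the tube lies in both V-blocks, its end was felt touching the stop (peak about 8 N, against 20 N to shift it), and it is released with the arm clear.

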